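# Load the glass tray into the inspection dock

### The job

One of the two yellow trays carries a dark-bordered cover glass. Take that tray by its carrying handle and, keeping it level, slide it lengthwise into the open end of the inspection dock, under the two blue side lips, until it is fully home against the grey reader, then let go. Leave the empty yellow tray where it is.

Things in the scene. Friction and masses are not known exactly. Their poses are not given: they have to be found in the camera images.
- tray_handle (a point): Middle of the loaded tray's handle bar, over the tray's centre, 75 mm above its underside; x along bar and tray, z up. Loose yellow tray 140 x 110 mm, rim 14 mm high, 0.25 kg, same either way round, flat on the bench's left half. Dark bar 140 mm long, 10 mm thick, 14 mm tall, top 82 mm above the underside, on a thin post at each end.
- pane_mid (a point): Centre of the cover glass, 120 x 90 x 4 mm, pale blue-grey with black border, 0.11 kg, x along its length. It lies loose in the loaded tray below the handle, with 5 mm play all round.
- dock_home (a point): Where the handle middle is with the tray home, 75 mm above the bench; x = way in. Fixed dock, right half of bench, mouth to the left: bare bench between 2 rails 126 mm apart with blue lips (26-30 mm high, 78 mm apart: no way in from above). Rails start 70 mm before this point, flared guides (150 mm wide) 100 mm before; stop 70 mm beyond: grey reader 170 wide, 100 deep, 66 mm high.
- spare_handle (a point): Middle of the empty tray's handle bar, 75 mm above its underside. Same yellow tray and handle but no glass, also on the bench's left half, nearer the middle or further left. To be left alone.
There are look-alikes about, which are no part of the job. Leave any orange or red look-alike of the part that bears tray_handle alone.

How it is judged:
By the outcome, as a careful person would: the job done as asked, in the order asked, and still so for the second after the job is handed in, with the robot touching nothing.
It also fails if it takes over 35 s, if anything falls off the work surface, if the arm or the gripper's body presses on something with over 40 N, if the wrist force passes 120 N, or if a joint passes its speed limit or range.

### The arm

A 6-joint arm with a two-finger parallel gripper is mounted at the origin on the work surface. World frame = base frame: x ahead of the robot, y to its left, z up, the work surface at z = 0. Lengths are in m, angles in rad, forces in N, time in s.
With the tool pointing down it reaches from about 0.35 to 0.975 m from the base axis. Payload 4.9 kg.
Tool frame: the origin (TCP) lies midway between the tips of the shut fingers; the grasp point (between the pads) lies 19 mm behind it; x points along the fingers, z is the direction in which the jaws open and shut, and the axes are right-handed (so a half turn about x gives the same grasp; the last joint's range is limited). The gripper opens to 85 mm and grips with 20 to 120 N. Pads are 22 mm wide; open, the fingers measure 114 mm over their backs; the gripper's body (76 mm by 85 mm) begins 54 mm behind the grasp point. The pads swing forward as they close: fully open they stand 13 mm farther back than shut.
Start: joints at [-1.363, 0.053, 1.613, -0, 1.476, -0.119], TCP at [0.201, -0.592, 0.195] pointing down, gripper open.
Joint ranges: [-3.01, 3.01], [-1.01, 2.22], [0.06, 2.58], [-1.02, 4.17], [0.09, 2.62], [-3.14, 3.14]. Speed limits (rad/s): [2.57, 2.57, 3.14, 3.14, 3.14, 3.14].

### API

Orientations are given as a unit quaternion [w, x, y, z].
In Python, from plant import state, cams, workorder, nets gives the robot as it stands.
- The arm moves only by the tool play_rows, never from a script. Its argument "motion" is a list of rows, each a list of 3 entries, a list of its own where there are three numbers: the closure, from -1 (fully open) to 1 (shut), then the shift along the world's x, y, z in m, then the turn about the world's z in rad. A call has 1 to 5 rows; each row is the pose to reach, as a shift and turn from the pose commanded when the call began; what a row does not reach only later rows make up. A row lasts 1/10 s, in which the tool goes at most 50 mm and 8.59 degrees, less where a joint would pass 70% of its speed; a pose out of reach is approached as far as the arm can. A call with a gripper value outside its range is refused whole. The fingers move at their own pace and stop on an object; the grip force is fixed at half the most. Time passes only in rows, so rows that repeat a pose let the fingers close. It gives the time, the measured TCP pose, the force and the opening at its end, in the units of the state.
- state(): the state, without advancing time (a new reading comes with each control period).
- cams.grab_frame(name): name is "side" or "top" or "wrist"; returns (picture, depth): 384x512x3 uint8, red, green, blue; 384x512 float32, m along the optical axis (not along the pixel's ray), 0 where there is no reading.
- cams.camera_info(name): a dict with "K" (3x3 intrinsics, pixels), "rvec" (rotation vector, rad) and "tvec" (3), from world to camera coordinates, as OpenCV has them. Camera axes: x right, y down, z forward; pixel columns grow to the right and rows downward; lengths in m; the calibration is good to about 2 mm. A picture is of the moment at which its call begins: read the wrist's pose just before it. camera_info takes no time and is no camera call; for the wrist camera it gives the pose at the moment of the call.
- workorder.job_done(): hands the job in, once; it reports no verdict.
Trained networks look in the newest picture that a camera, given by its name, has taken for a name from the list of things; names that differ only in an ending like _2 or _b are one class to them, and where a whole thing is asked for, a point or a joint stands for the part that bears it (a point fixed in the world has none). Each returns a list of dicts, best first, with "score" (0 to 1); they miss things now and then, are a little off and sometimes report something else, mostly with a low value. They report only what shows in the picture. A call takes as long as a camera call. They do not tell look-alikes from the thing itself.
- nets.recognise(camera, target): "at" ([x, y, z] in m, in world coordinates, good to about 4 mm: the middle of the surface that is visible of it).
- nets.landmark_of(camera, target): "at" ([x, y, z] in m, in world coordinates, good to about 4 mm: a listed point, or the origin of a listed thing).
The state is a dict: "time": time; "joint_pos": joint angles; "joint_vel": joint speeds; "joint_efforts": joint torques, N m; "tool_pos": TCP position; "tool_rot": TCP orientation; "contact_force": force on the tool from outside, world axes, zero at the start; "ft_torque": the same for the moment, N m; "gripper_width": opening from 0.0 (shut) to 1.0 (fully open).
Only numpy, scipy, OpenCV 4.12 (cv2) and the standard library are available. Lean on these libraries where they do the work, as an engineer would, in place of code of your own. Each camera call takes 0.05 s, during which the arm holds its last target.

## Working session

There is one attempt and no reset: what is moved stays moved. The work goes in short steps, Python scripts to look and compute and a tool call to move; the robot and the scene stay as the last step left them, time stands still between calls to the robot, and variables do not carry over. Pictures are saved under pics/ and viewed, and the job is handed in when it is done.

Besides the shell and the picture viewer there is one more tool, called after "Emit:" by a JSON object that holds its "fn" and its "kwargs", one argument or row to a line. play_rows: Moves the arm, as the interface text tells. Its arguments: {"type":"object","properties":{"motion":{"type":"array","items":{"type":"array"}}},"required":["motion"]}

```bash
mkdir -p pics; ls; cat > h.py <<'E'
import numpy as np, cv2
from plant import state, cams, workorder, nets
def world(name,dep):
    i=cams.camera_info(name);K=np.array(i["K"]);R=cv2.Rodrigues(np.array(i["rvec"],float))[0];t=np.array(i["tvec"],float).ravel()
    v,u=np.mgrid[:dep.shape[0],:dep.shape[1]]
    p=np.stack([(u-K[0,2])/K[0,0]*dep,(v-K[1,2])/K[1,1]*dep,dep],-1)
    return (p-t)@R
def save(n,im): cv2.imwrite("pics/"+n,im[...,::-1])
E
python3 - <<'E'
from h import *
s=state();print(s)
for c in ["top","side"]:
    im,d=cams.grab_frame(c);save(c+"0.png",im);np.savez(c+"0.npz",im=im,w=world(c,d),d=d)
    for t in ["tray_handle","pane_mid","dock_home","spare_handle"]:
        print(c,t,[(np.round(r["at"],3).tolist(),round(r["score"],2)) for r in nets.landmark_of(c,t)])
E
```

```text
pics
{'time': 0.0, 'joint_pos': array([-1.36297969e+00,  5.33820820e-02,  1.61430463e+00, -8.83781699e-06,
        1.47602432e+00, -1.19016849e-01]), 'joint_vel': array([-0.00094588, -0.00149879,  0.00152099, -0.00025753,  0.00022421,
        0.00050585]), 'joint_efforts': array([ 4.33259320e-04, -3.93681586e+01, -3.70175278e+01, -4.36315338e-05,
        7.17568793e-03, -4.68522074e-06]), 'tool_pos': array([ 0.20049344, -0.59121741,  0.19344113]), 'tool_rot': array([ 0.57412895,  0.4124962 ,  0.5752383 , -0.41148966]), 'contact_force': array([-0.98102569,  0.54748998, -0.88164788]), 'ft_torque': array([0.02158475, 0.03246894, 0.00508526]), 'gripper_width': 1.0001042421620083}
top tray_handle [([0.488, 0.378, 0.073], 0.9), ([0.385, 0.678, 0.074], 0.79), ([0.285, 0.468, 0.076], 0.56), ([0.53, -0.281, 0.072], 0.35)]
top pane_mid [([0.491, 0.375, 0.007], 0.7)]
top dock_home [([0.529, -0.283, 0.076], 0.86)]
top spare_handle [([0.576, 0.131, 0.072], 0.6)]
side tray_handle [([0.289, 0.474, 0.077], 0.97), ([0.49, 0.374, 0.074], 0.87)]
side pane_mid [([0.487, 0.379, 0.004], 0.86)]
side dock_home [([0.53, -0.289, 0.074], 0.66)]
side spare_handle [([0.576, 0.126, 0.078], 0.71)]
```

View pics/top0.png

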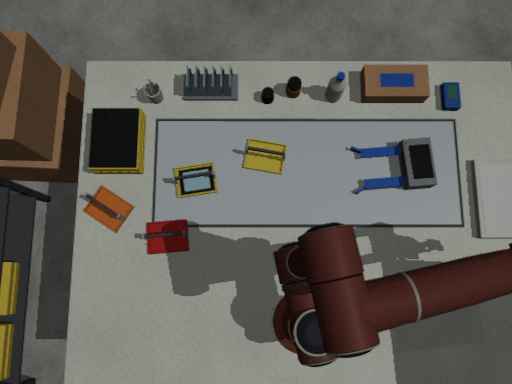

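View pics/side0.png

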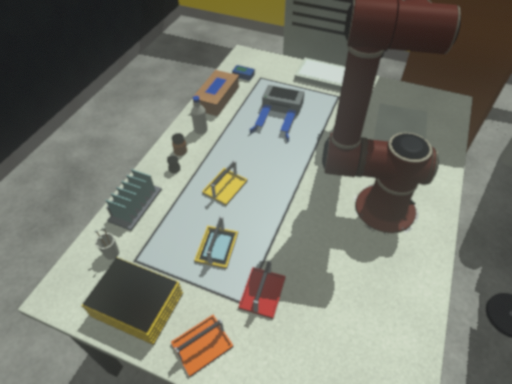

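Candidates in the top picture: yellow tray with glass (195,180), empty yellow (265,156), red (167,237), orange (108,208). The one at (195,180) is yellow and holds the dark-bordered glass. I'll confirm it in a crop and measure the yaws.

```bash
python3 - <<'E'
from h import *
z=np.load("top0.npz");im=z["im"];w=z["w"]
a=cv2.resize(im[130:215,150:300],None,fx=5,fy=5,interpolation=cv2.INTER_CUBIC)
save("crop.png",a)
hsv=cv2.cvtColor(im,cv2.COLOR_RGB2HSV)
i=cams.camera_info("top");K=np.array(i["K"]);R=cv2.Rodrigues(np.array(i["rvec"],float))[0];t=np.array(i["tvec"],float).ravel()
def ray(px,zz):
    px=np.atleast_2d(px).astype(float);d=np.c_[(px-K[[0,1],[2,2]])/K[[0,1],[0,1]],np.ones(len(px))]@R;c=-t@R
    return c+d*((zz-c[2])/d[:,2])[:,None]
def rect(P,n):
    r=cv2.minAreaRect((P[:,:2]*1000).astype(np.float32));b=cv2.boxPoints(r)
    e=b[1]-b[0];f=b[2]-b[1];l=e if np.hypot(*e)>np.hypot(*f) else f
    print(n,len(P),np.round(r[0],1),np.round(r[1],1),"long axis deg",round(np.degrees(np.arctan2(l[1],l[0]))%180,2))
v,u=np.mgrid[:384,:512]
for n,(u0,u1,v0,v1) in dict(load=(165,225,155,205),spare=(235,295,135,180)).items():
    box=(u>=u0)&(u<u1)&(v>=v0)&(v<v1)
    m=box&(hsv[...,0]>18)&(hsv[...,0]<35)&(hsv[...,1]>120)
    rect(ray(np.c_[u[m],v[m]],0.014),n+" tray")
    m=box&(w[...,2]>.065)&(w[...,2]<.095)
    P=w[m];rect(P,n+" bar");print(P[:,2].mean()); 
    px=np.c_[u[m],v[m]];rect(ray(px,.082),n+" bar ray")
box=(u>345)&(u<410)&(v>140)&(v<200)
blue=box&(hsv[...,0]>100)&(hsv[...,0]<130)&(hsv[...,1]>150)
nn,l=cv2.connectedComponents(blue.astype(np.uint8))
for k in range(1,nn):
    m=l==k
    if m.sum()>15: P=ray(np.c_[u[m],v[m]],.03);rect(P,"lip"); vx=cv2.fitLine(P[:,:2].astype(np.float32),2,0,.01,.01).ravel();print(np.degrees(np.arctan2(vx[1],vx[0]))%180,P.mean(0),w[m][:,2].mean())
m=(u>390)&(u<445)&(v>130)&(v<195)&(w[...,2]>.055)&(w[...,2]<.075);rect(w[m],"reader");print(w[m][:,2].mean())
save("crop2.png",cv2.resize(im[125:205,340:450],None,fx=6,fy=6,interpolation=cv2.INTER_CUBIC))
E
```

```text
load tray 370 [485.5 377.7] [109.8 138.3] long axis deg 99.02
load bar 151 [487.1 376.2] [ 13.3 138.4] long axis deg 98.92
0.08073010393615869
load bar ray 151 [486.2 375.9] [ 14.3 138.2] long axis deg 98.96
spare tray 1021 [572.1 130.8] [137.8 110.8] long axis deg 79.85
spare bar 154 [573.4 128.7] [139.7  14.7] long axis deg 79.18
0.07926094493804291
spare bar ray 154 [570.9 129. ] [139.4  17.5] long axis deg 79.45
lip 378 [ 583.2 -262.9] [ 38.  173.6] long axis deg 91.55
92.34787 [ 0.58414829 -0.2719133   0.03      ] 0.03247667529019928
lip 382 [ 468.  -272.2] [ 40.3 179.3] long axis deg 99.51
98.07654 [ 0.47051535 -0.285256    0.03      ] 0.03786171329423496
reader 1387 [ 538.9 -404.2] [171.5 103.5] long axis deg 4.64
0.06658525902859741
```

View pics/crop.png

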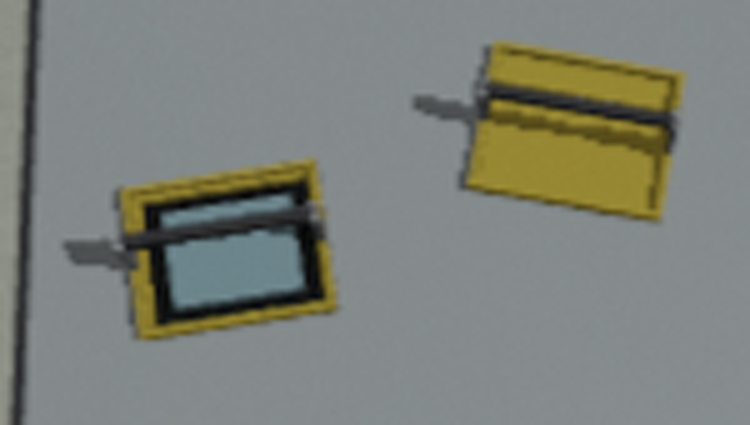

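View pics/crop2.png

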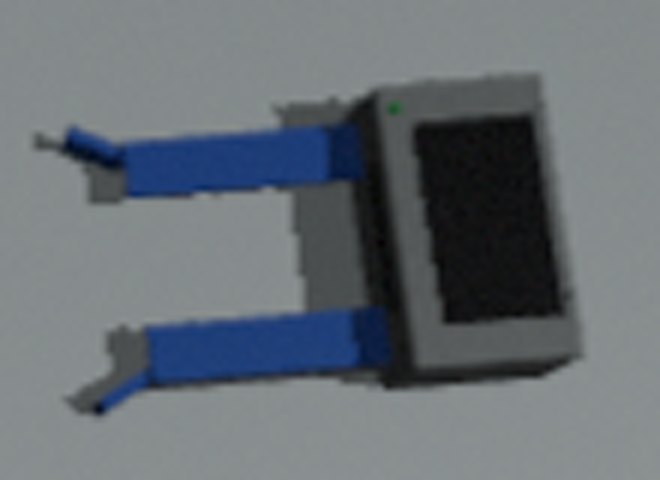

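The crop confirms it: the left yellow tray holds the pale glass with a black border, and the right one is empty. The dock axis follows from the reader at 94.64°, and the home point comes out at (0.529,-0.284), which agrees with the nets. Next is the turn needed.

```bash
python3 - <<'E'
from h import *
from scipy.spatial.transform import Rotation as Ro
s=state();q=s["tool_rot"];R=Ro.from_quat(np.r_[q[1:],q[0]]).as_matrix()
print(np.round(R,3)); j=np.degrees(np.arctan2(R[1,2],R[0,2]));print("jaw",j)
for tgt in(8.96,4.64):
    d=(tgt-j+90)%180-90;print(tgt,"turn",d,np.radians(d))
E
```

```text
[[ 0.     0.947  0.321]
 [ 0.     0.321 -0.947]
 [-1.     0.    -0.   ]]
jaw -71.27793067592341
8.96 turn 80.23793067592342 1.4004160752818229
4.64 turn 75.9179306759234 1.3250178515956677
```

Emit:
{"fn": "play_rows", "kwargs": {
  "motion": [
    [-1,[0.034,0.034,0],0.14],
    [-1,[0.068,0.068,0],0.28],
    [-1,[0.102,0.102,0],0.42],
    [-1,[0.136,0.136,0],0.56],
    [-1,[0.17,0.17,0],0.7]
  ]
}}

```text
time: 1.0
tool_pos: [0.3717, -0.4205, 0.195]
tool_rot: [0.682, 0.188, 0.681, -0.188]
contact_force: [0.8, -0.6, 0.5]
gripper_width: 1.0
```

Emit:
{"fn": "play_rows", "kwargs": {
  "motion": [
    [-1,[0.024,0.043,0],0.14],
    [-1,[0.048,0.086,0],0.28],
    [-1,[0.072,0.129,0],0.42],
    [-1,[0.096,0.172,0],0.56],
    [-1,[0.116,0.215,0],0.7]
  ]
}}

```text
time: 1.5
tool_pos: [0.4875, -0.205, 0.195]
tool_rot: [0.705, -0.057, 0.704, 0.057]
contact_force: [1.0, -0.1, 0.3]
gripper_width: 1.0
```

Emit:
{"fn": "play_rows", "kwargs": {
  "motion": [
    [-1,[0,0.048,0],0],
    [-1,[0,0.096,0],0],
    [-1,[0,0.144,0],0],
    [-1,[0,0.192,0],0],
    [-1,[0,0.24,0],0]
  ]
}}

```text
time: 2.0
tool_pos: [0.4864, 0.035, 0.1951]
tool_rot: [0.705, -0.055, 0.705, 0.055]
contact_force: [0.4, 1.1, -0.2]
gripper_width: 1.001
```

Emit:
{"fn": "play_rows", "kwargs": {
  "motion": [
    [-1,[0,0.048,0],0],
    [-1,[0,0.096,0],0],
    [-1,[0,0.144,0],0],
    [-1,[0,0.192,0],0],
    [-1,[0,0.24,0],0]
  ]
}}

```text
time: 2.5
tool_pos: [0.4864, 0.2752, 0.195]
tool_rot: [0.705, -0.055, 0.705, 0.055]
contact_force: [0.8, 0.6, -0.6]
gripper_width: 1.002
```

Emit:
{"fn": "play_rows", "kwargs": {
  "motion": [
    [-1,[0,0.04,0],0],
    [-1,[0,0.08,0],0],
    [-1,[0,0.103,0],0],
    [-1,[0,0.103,0],0]
  ]
}}

```text
time: 2.9
tool_pos: [0.486, 0.3786, 0.1945]
tool_rot: [0.705, -0.056, 0.705, 0.057]
contact_force: [0.5, -0.1, -0.6]
gripper_width: 1.001
```

```bash
python3 - <<'E'
from h import *
s=state();print(s["tool_pos"])
im,d=cams.grab_frame("wrist");w=world("wrist",d);save("w1.png",im)
m=(w[...,2]>.068)&(w[...,2]<.095)&(im.max(2)<110)&(np.hypot(w[...,0]-.487,w[...,1]-.376)<.1)
P=w[m];r=cv2.minAreaRect((P[:,:2]*1000).astype(np.float32));print(m.sum(),r,P[:,2].mean())
f=cv2.fitLine(P[:,:2].astype(np.float32),2,0,.01,.01).ravel();print(np.degrees(np.arctan2(f[1],f[0])),f)
E
```

```text
[0.48604703 0.37864763 0.19453697]
1111 ((489.4542236328125, 377.574951171875), (12.861897468566895, 137.68055725097656), 8.848503112792969) 0.08098636969585897
-81.015366 [ 0.15616956 -0.98773026  0.48891142  0.3805932 ]
```

View pics/w1.png

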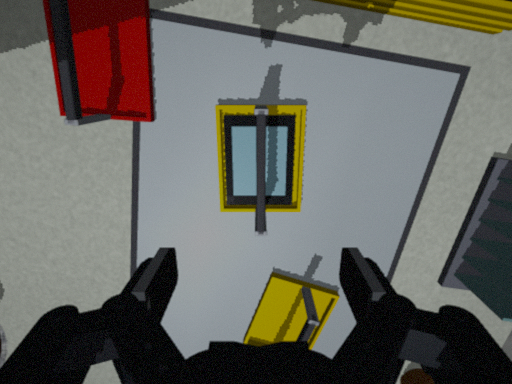

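The wrist picture shows the bar vertical at (261,170) above the glass, lined up with the jaws. I'll shift +3 mm in x and descend.

Emit:
{"fn": "play_rows", "kwargs": {
  "motion": [
    [-1,[0.003,-0.001,-0.045],0],
    [-1,[0.003,-0.001,-0.09],0],
    [-1,[0.003,-0.001,-0.125],0],
    [-1,[0.003,-0.001,-0.139],0],
    [-1,[0.003,-0.001,-0.139],0]
  ]
}}

```text
time: 3.45
tool_pos: [0.4882, 0.3732, 0.0533]
tool_rot: [0.703, -0.056, 0.707, 0.054]
contact_force: [-1.3, 0.1, 0.1]
gripper_width: 0.998
```

Emit:
{"fn": "play_rows", "kwargs": {
  "motion": [
    [1,[0,0,0],0],
    [1,[0,0,0],0],
    [1,[0,0,0],0],
    [1,[0,0,0],0],
    [1,[0,0,0],0]
  ]
}}

```text
time: 3.95
tool_pos: [0.49, 0.3754, 0.0566]
tool_rot: [0.705, -0.055, 0.705, 0.055]
contact_force: [0.2, 0.2, -0.2]
gripper_width: 0.143
```

Emit:
{"fn": "play_rows", "kwargs": {
  "motion": [
    [1,[0,0,0],0],
    [1,[0,0,0],0],
    [1,[0,0,0],0],
    [1,[0,0,0.005],0],
    [1,[0,0,0.01],0]
  ]
}}

```text
time: 4.45
tool_pos: [0.4896, 0.375, 0.0659]
tool_rot: [0.705, -0.055, 0.705, 0.055]
contact_force: [0.4, -0.2, 0.3]
gripper_width: -0.001
```

The gripper shut fully, so the bar isn't between the pads. Looking.

```bash
python3 - <<'E'
from h import *
print(state()["contact_force"],state()["gripper_width"],state()["tool_pos"])
for c in ["wrist","side","top"]:
    im,d=cams.grab_frame(c);w=world(c,d);np.savez(c+"1.npz",im=im,w=w)
    save(c+"2.png",im if c=="wrist" else cv2.resize(im[190:310,150:290] if c=="side" else im[140:220,140:260],None,fx=5,fy=5,interpolation=cv2.INTER_CUBIC))
E
```

```text
[ 0.38308434 -0.23723626  0.31094363] -0.001476580799282179 [0.48955622 0.37502901 0.06588218]
```

View pics/wrist2.png

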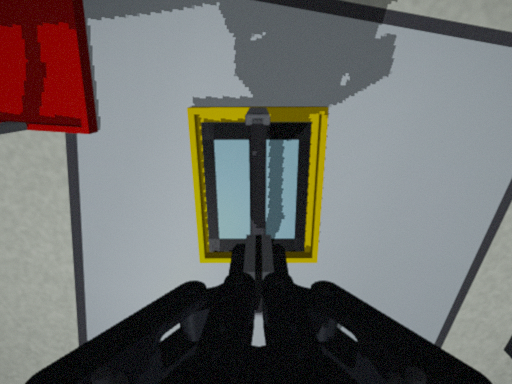

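View pics/side2.png

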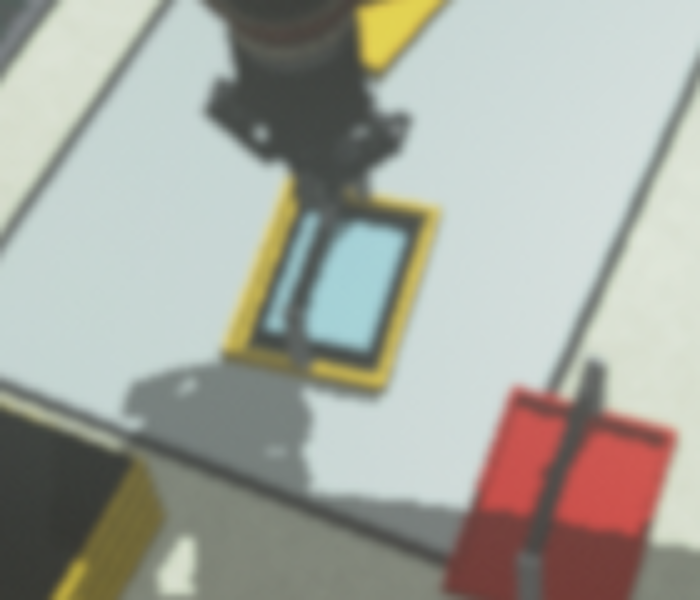

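View pics/top2.png

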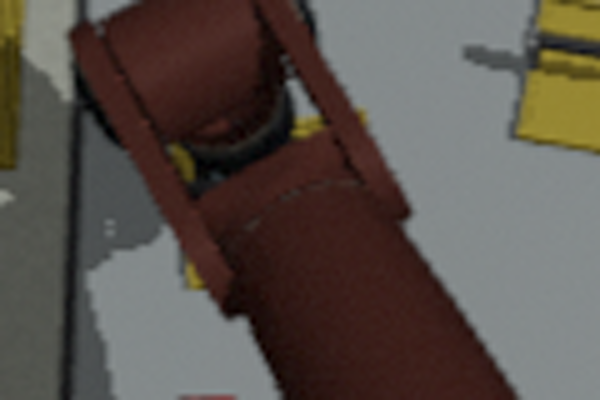

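```bash
python3 - <<'E'
from h import *
z=np.load("wrist1.npz");im=z["im"];w=z["w"]
for v in (112,118,130,160,200,220,240,260,280,300,315,325):
    print(v,[tuple(np.round(w[v,u]*1000).astype(int)) for u in (195,225,258,263,285)])
save("w3.png",cv2.resize(im[200:380,160:360],None,fx=3,fy=3,interpolation=cv2.INTER_CUBIC)[:, :])
hsv=cv2.cvtColor(im,cv2.COLOR_RGB2HSV);m=(hsv[...,0]>18)&(hsv[...,0]<35)&(hsv[...,1]>120);m[:,:150]=0;m[:,350:]=0
P=w[m];print(cv2.minAreaRect((P[:,:2]*1000).astype(np.float32)),np.percentile(P[:,2],[5,50,95]))
m=(w[...,2]>.07)&(w[...,2]<.1)&(np.hypot(w[...,0]-.48,w[...,1]-.39)<.1);P=w[m];print(m.sum(),P.min(0),P.max(0),np.percentile(P[:,2],[5,50,95]))
E
```

```text
112 [(np.int64(431), np.int64(436), np.int64(15)), (np.int64(454), np.int64(440), np.int64(15)), (np.int64(479), np.int64(448), np.int64(71)), (np.int64(482), np.int64(448), np.int64(70)), (np.int64(500), np.int64(447), np.int64(15))]
118 [(np.int64(431), np.int64(431), np.int64(11)), (np.int64(454), np.int64(434), np.int64(4)), (np.int64(479), np.int64(445), np.int64(83)), (np.int64(482), np.int64(446), np.int64(83)), (np.int64(503), np.int64(442), np.int64(3))]
130 [(np.int64(433), np.int64(423), np.int64(16)), (np.int64(455), np.int64(425), np.int64(8)), (np.int64(480), np.int64(439), np.int64(83)), (np.int64(483), np.int64(439), np.int64(82)), (np.int64(504), np.int64(433), np.int64(8))]
160 [(np.int64(434), np.int64(398), np.int64(14)), (np.int64(458), np.int64(400), np.int64(7)), (np.int64(483), np.int64(422), np.int64(83)), (np.int64(486), np.int64(422), np.int64(83)), (np.int64(509), np.int64(408), np.int64(8))]
200 [(np.int64(437), np.int64(362), np.int64(14)), (np.int64(463), np.int64(364), np.int64(8)), (np.int64(487), np.int64(397), np.int64(82)), (np.int64(490), np.int64
[... 1272 characters left out ...]
p.int64(378), np.int64(161)), (np.int64(477), np.int64(391), np.int64(172)), (np.int64(501), np.int64(311), np.int64(83)), (np.int64(493), np.int64(372), np.int64(150)), (np.int64(496), np.int64(395), np.int64(173))]
325 [(np.int64(466), np.int64(373), np.int64(160)), (np.int64(477), np.int64(391), np.int64(177)), (np.int64(515), np.int64(223), np.int64(1)), (np.int64(520), np.int64(224), np.int64(2)), (np.int64(496), np.int64(394), np.int64(176))]
((487.4317626953125, 383.94622802734375), (113.11715698242188, 152.82028198242188), 9.192570686340332) [0.00316342 0.01342167 0.15866789]
2139 [0.47194915 0.31006539 0.0702174 ] [0.50332172 0.44853974 0.08521141] [0.08098049 0.08263718 0.08378586]
```

View pics/w3.png

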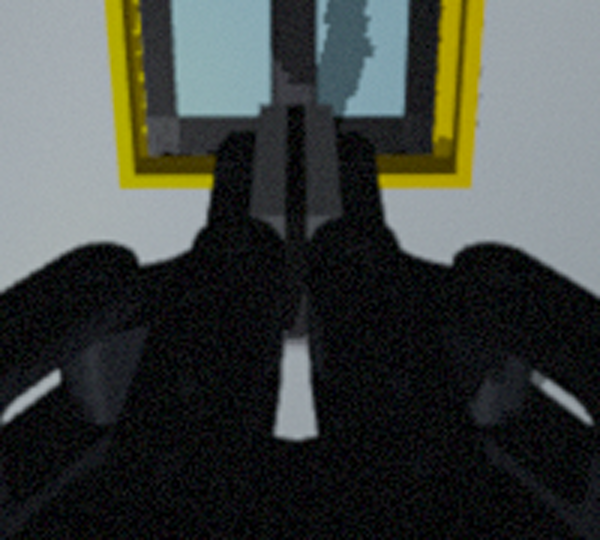

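```bash
python3 - <<'E'
from h import *
s=state();print(s["time"],s["gripper_width"],s["tool_pos"],s["joint_pos"])
z=np.load("wrist1.npz");w=z["w"]
for v in range(216,250,2):
    print(v,[tuple((w[v,u]*1000).round().astype(int).tolist()) for u in (235,243,250,255,258,262,268,275,283)])
i=cams.camera_info("wrist");R=cv2.Rodrigues(np.array(i["rvec"],float))[0];print("cam pos",-np.array(i["tvec"]).ravel()@R, R[2])
K=np.array(i["K"])
for p in [s["tool_pos"],s["tool_pos"]+[0,0,.019],[.4895,.375,.082]]:
    q=R@np.array(p)+np.array(i["tvec"]).ravel();print("proj",(K@q)[:2]/q[2])
E
```

```text
4.6 0.0018025510272391767 [0.49018936 0.37546589 0.06670434] [5.33161205e-01 1.43174486e-01 1.73769365e+00 3.37530954e-05
 1.25904291e+00 3.77124763e-01]
216 [(473, 350, 7), (481, 351, 8), (484, 385, 80), (487, 387, 84), (489, 387, 83), (491, 387, 83), (503, 354, 7), (509, 355, 8), (516, 356, 8)]
218 [(474, 348, 7), (481, 349, 8), (484, 384, 81), (487, 385, 83), (489, 385, 83), (491, 385, 82), (503, 352, 8), (510, 353, 8), (517, 355, 8)]
220 [(474, 346, 8), (481, 347, 7), (484, 382, 81), (487, 384, 84), (489, 384, 83), (491, 384, 83), (504, 350, 7), (510, 351, 7), (517, 352, 7)]
222 [(474, 343, 7), (481, 344, 7), (484, 381, 81), (487, 383, 83), (489, 383, 83), (492, 383, 83), (504, 348, 7), (510, 350, 8), (518, 350, 7)]
224 [(474, 342, 7), (482, 343, 8), (485, 380, 82), (488, 381, 84), (489, 381, 82), (492, 381, 82), (504, 347, 8), (511, 347, 7), (518, 348, 7)]
226 [(475, 340, 9), (482, 341, 7), (485, 378, 82), (488, 380, 83), (490, 380, 83), (492, 380, 83), (505, 345, 8), (511, 346, 9), (518, 346, 7)]
228 [(475, 338, 7), (482, 339, 9), (489, 340, 9), (488, 378, 82), (490, 378, 82), 
[... 1044 characters left out ...]
115), (493, 388, 117), (514, 329, 8), (521, 331, 9)]
244 [(477, 321, 8), (481, 382, 111), (484, 386, 118), (487, 387, 118), (488, 387, 118), (491, 387, 117), (493, 388, 118), (498, 384, 111), (522, 328, 8)]
246 [(477, 381, 113), (481, 382, 112), (484, 386, 120), (487, 387, 120), (489, 386, 118), (490, 388, 121), (493, 388, 120), (498, 384, 113), (522, 326, 7)]
248 [(477, 380, 114), (481, 381, 114), (485, 386, 121), (487, 387, 122), (488, 387, 121), (490, 387, 121), (493, 388, 121), (498, 384, 115), (502, 385, 115)]
cam pos [0.47664253 0.45954916 0.24536131] [ 0.05335249 -0.32398197 -0.94455767]
proj [257.92412762 221.55456521]
proj [257.9732742  234.74573592]
proj [256.77853431 232.46818092]
```

```bash
python3 - <<'E'
from h import *
z=np.load("side1.npz");w=z["w"];im=z["im"]
# crop px column for fingers
for v in range(222,246,1):
    print(v,[tuple((w[v,u]*1000).round().astype(int).tolist()) for u in range(208,226,2)])
E
```

```text
222 [(495, 390, 161), (489, 387, 161), (482, 388, 166), (473, 391, 175), (473, 380, 160), (469, 376, 157), (459, 380, 167), (451, 381, 174), (446, 379, 173)]
223 [(498, 387, 150), (490, 387, 155), (483, 387, 159), (477, 386, 160), (472, 382, 159), (467, 379, 157), (458, 382, 165), (451, 383, 171), (446, 380, 170)]
224 [(497, 389, 149), (492, 386, 147), (484, 387, 152), (478, 385, 154), (472, 383, 153), (465, 383, 158), (459, 382, 160), (453, 379, 160), (447, 379, 162)]
225 [(555, 307, 1), (493, 386, 141), (488, 381, 137), (477, 387, 151), (475, 380, 143), (465, 384, 154), (459, 382, 154), (452, 382, 158), (503, 287, 2)]
226 [(548, 319, 14), (492, 387, 138), (485, 386, 140), (481, 382, 137), (476, 378, 135), (476, 367, 120), (459, 383, 151), (495, 313, 34), (491, 308, 31)]
227 [(545, 323, 15), (493, 386, 130), (487, 384, 131), (479, 386, 139), (476, 379, 131), (476, 368, 115), (505, 311, 22), (495, 313, 30), (490, 310, 28)]
228 [(547, 322, 6), (496, 383, 119), (487, 386, 128), (480, 386, 132), (477, 379, 124), (488, 351, 80), (503, 314, 20), (496, 313, 23), (491, 309, 21)]
229 [(546, 
[... 1743 characters left out ...]
10), (515, 369, 11), (482, 404, 83), (478, 399, 79), (498, 359, 7), (492, 356, 5), (485, 354, 7), (479, 351, 7), (472, 350, 9)]
242 [(520, 374, 9), (514, 370, 8), (481, 407, 82), (478, 400, 74), (496, 363, 7), (489, 362, 10), (483, 358, 8), (477, 355, 7), (472, 352, 6)]
243 [(519, 377, 8), (486, 411, 79), (478, 412, 85), (500, 369, 7), (494, 366, 8), (488, 363, 6), (481, 363, 11), (477, 356, 3), (469, 356, 7)]
244 [(520, 376, 1), (486, 413, 76), (478, 413, 81), (500, 370, 4), (493, 369, 6), (488, 365, 3), (479, 366, 9), (473, 363, 8), (466, 362, 11)]
245 [(514, 385, 10), (482, 419, 81), (475, 419, 86), (495, 378, 12), (492, 371, 2), (485, 369, 4), (478, 368, 8), (473, 364, 5), (467, 361, 4)]
```

Both the wrist depth and the side camera put the shut fingertips at z≈106 mm while the reported TCP is at 66 mm. So the real tips sit about 40 mm above the reported TCP, and the jaws shut above the bar without touching it. The tray hasn't moved. I'll open, descend a further 50 mm, and check before closing.

Emit:
{"fn": "play_rows", "kwargs": {
  "motion": [
    [-1,[0,0,0],0],
    [-1,[0,0,0],0],
    [-1,[0,0,0],0],
    [-1,[0,0,0],0],
    [-1,[0,0,0],0]
  ]
}}

```text
time: 5.1
tool_pos: [0.4896, 0.3751, 0.0656]
tool_rot: [0.705, -0.055, 0.705, 0.055]
contact_force: [-0.0, -0.5, -0.4]
gripper_width: 0.844
```

Emit:
{"fn": "play_rows", "kwargs": {
  "motion": [
    [-1,[0,0,0],0],
    [-1,[0,0,-0.015],0],
    [-1,[0,0,-0.03],0],
    [-1,[0,0,-0.03],0]
  ]
}}

```text
time: 5.5
tool_pos: [0.487, 0.3735, 0.0314]
tool_rot: [0.703, -0.056, 0.707, 0.054]
contact_force: [-0.8, -0.0, -0.8]
gripper_width: 1.0
```

```bash
python3 - <<'E'
from h import *
s=state();print(s["time"],s["gripper_width"],s["tool_pos"],s["contact_force"])
for c in ["wrist","side"]:
    im,d=cams.grab_frame(c);w=world(c,d);np.savez(c+"3.npz",im=im,w=w)
    save(c+"3.png",im if c=="wrist" else cv2.resize(im[190:310,150:290],None,fx=5,fy=5,interpolation=cv2.INTER_CUBIC))
    m=(abs(w[...,1]-.376)<.03)&(w[...,2]>.03)&(abs(w[...,0]-.49)<.07)&(abs(w[...,0]-.49)>.025)
    P=w[m];print(c,np.percentile(P[:,2],[0,1,2,5]) if m.any() else 0, P[np.argsort(P[:,2])[:12]].round(3).tolist())
E
```

```text
5.5 1.000164653089947 [0.48700191 0.3735251  0.0313925 ] [-0.80157902 -0.02776903 -0.8135785 ]
wrist [0.08145921 0.08665245 0.08971237 0.09658405] [[0.532, 0.375, 0.081], [0.445, 0.372, 0.082], [0.531, 0.379, 0.082], [0.446, 0.367, 0.082], [0.53, 0.381, 0.082], [0.447, 0.359, 0.082], [0.532, 0.373, 0.082], [0.53, 0.385, 0.082], [0.446, 0.366, 0.082], [0.53, 0.384, 0.082], [0.531, 0.38, 0.082], [0.531, 0.379, 0.082]]
side [0.08529061 0.09132802 0.09565946 0.10825001] [[0.528, 0.376, 0.085], [0.436, 0.376, 0.087], [0.527, 0.385, 0.087], [0.541, 0.386, 0.087], [0.528, 0.39, 0.088], [0.528, 0.375, 0.09], [0.528, 0.383, 0.09], [0.53, 0.372, 0.09], [0.442, 0.377, 0.091], [0.439, 0.376, 0.091], [0.432, 0.361, 0.091], [0.531, 0.39, 0.092]]
```

View pics/wrist3.png

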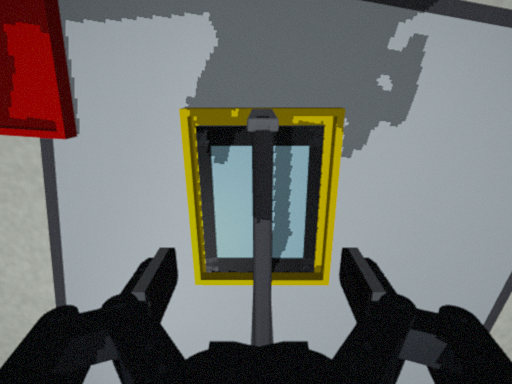

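View pics/side3.png

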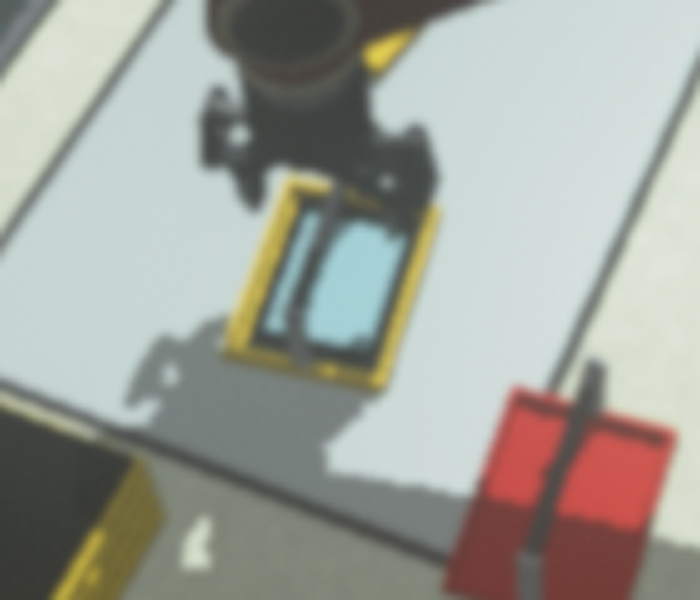

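Open tips are at z≈82 mm on both sides of the bar (x 0.446 and 0.531), centred on it, so the 40 mm offset holds. I'll go down 19 mm more and close.

Emit:
{"fn": "play_rows", "kwargs": {
  "motion": [
    [-1,[0,0,-0.01],0],
    [-1,[0,0,-0.019],0],
    [-1,[0,0,-0.019],0],
    [-1,[0,0,-0.019],0]
  ]
}}

```text
time: 6.0
tool_pos: [0.4893, 0.3749, 0.0162]
tool_rot: [0.705, -0.055, 0.705, 0.055]
contact_force: [-0.4, -0.1, -0.0]
gripper_width: 1.003
```

Emit:
{"fn": "play_rows", "kwargs": {
  "motion": [
    [1,[0,0,0],0],
    [1,[0,0,0],0],
    [1,[0,0,0],0],
    [1,[0,0,0],0],
    [1,[0,0,0],0]
  ]
}}

```text
time: 6.5
tool_pos: [0.4897, 0.3751, 0.0169]
tool_rot: [0.705, -0.055, 0.705, 0.055]
contact_force: [0.0, -0.0, 0.5]
gripper_width: 0.142
```

Emit:
{"fn": "play_rows", "kwargs": {
  "motion": [
    [1,[0,0,0],0],
    [1,[0,0,0],0],
    [1,[0,0,0],0],
    [1,[0,0,0],0]
  ]
}}

```text
time: 6.9
tool_pos: [0.4894, 0.3751, 0.0168]
tool_rot: [0.705, -0.055, 0.705, 0.055]
contact_force: [-2.2, 0.0, 2.5]
gripper_width: 0.105
```

The bar is held (9 mm opening). Lifting gently.

Emit:
{"fn": "play_rows", "kwargs": {
  "motion": [
    [1,[0,0,0.01],0],
    [1,[0,0,0.03],0],
    [1,[0,0,0.055],0],
    [1,[0,0,0.08],0],
    [1,[0,0,0.1],0]
  ]
}}

```text
time: 7.4
tool_pos: [0.4899, 0.375, 0.118]
tool_rot: [0.705, -0.055, 0.705, 0.055]
contact_force: [0.4, 0.6, -2.7]
gripper_width: 0.105
```

Emit:
{"fn": "play_rows", "kwargs": {
  "motion": [
    [1,[0,0,0.015],0],
    [1,[0,0,0.025],0],
    [1,[0,0,0.03],0],
    [1,[0,0,0.03],0],
    [1,[0,0,0.03],0]
  ]
}}

```text
time: 7.9
tool_pos: [0.489, 0.3747, 0.1454]
tool_rot: [0.704, -0.055, 0.706, 0.055]
contact_force: [-1.6, -0.7, -3.5]
gripper_width: 0.106
```

```bash
python3 - <<'E'
from h import *
s=state();print(s["tool_pos"],s["contact_force"],s["ft_torque"],s["gripper_width"])
for c in ["wrist","side"]:
    im,d=cams.grab_frame(c);w=world(c,d);np.savez(c+"4.npz",im=im,w=w);save(c+"4.png",im)
z=np.load("wrist4.npz");im=z["im"];w=z["w"];hsv=cv2.cvtColor(im,cv2.COLOR_RGB2HSV)
m=(hsv[...,0]>18)&(hsv[...,0]<35)&(hsv[...,1]>120)&(w[...,2]>.06)&(np.hypot(w[...,0]-.49,w[...,1]-.376)<.12)
P=w[m];A=np.c_[P[:,:2]-[.49,.376],np.ones(len(P))];print(len(P),np.percentile(P[:,2],[5,50,95]),np.linalg.lstsq(A,P[:,2],rcond=None)[0])
m=(w[...,2]>.18)&(w[...,2]<.225)&(im.max(2)<110)&(abs(w[...,0]-.49)<.03)&(w[...,1]>.3)&(w[...,1]<.46)
P=w[m];print(cv2.minAreaRect((P[:,:2]*1000).astype(np.float32)),np.percentile(P[:,2],[5,50,95]))
E
```

```text
[0.48902194 0.37472267 0.1454253 ] [-1.63948542 -0.65247176 -3.47283563] [-0.00957865 -0.04252342  0.02088252] 0.10612030438252248
8637 [0.13010342 0.13937661 0.22892022] [-0.01476111 -0.03716849  0.14487789]
((488.75469970703125, 380.81744384765625), (50.13944625854492, 132.3059844970703), 24.623525619506836) [0.19376639 0.20966403 0.22050994]
```

View pics/wrist4.png

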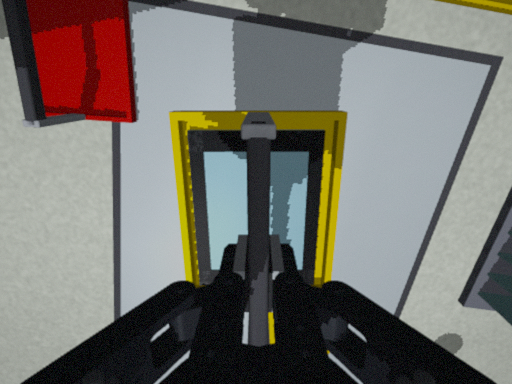

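View pics/side4.png

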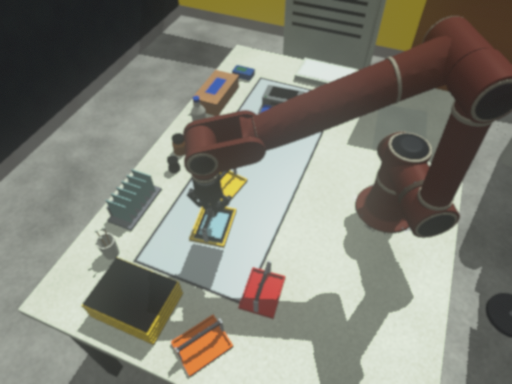

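The tray is up and level, with about 3.5 N on the wrist, which is the tray plus glass. Carrying it over the spare tray to in front of the mouth.

Emit:
{"fn": "play_rows", "kwargs": {
  "motion": [
    [1,[0.001,-0.01,0],0],
    [1,[0.002,-0.03,0],-0.01],
    [1,[0.004,-0.06,0],-0.02],
    [1,[0.006,-0.09,0],-0.03],
    [1,[0.008,-0.12,0],-0.04]
  ]
}}

```text
time: 8.5
tool_pos: [0.4973, 0.2525, 0.1464]
tool_rot: [0.706, -0.041, 0.706, 0.04]
contact_force: [1.2, 0.6, -5.2]
gripper_width: 0.105
```

Emit:
{"fn": "play_rows", "kwargs": {
  "motion": [
    [1,[0.002,-0.03,0],-0.01],
    [1,[0.004,-0.06,0],-0.02],
    [1,[0.006,-0.09,0],-0.03],
    [1,[0.008,-0.12,0],-0.035],
    [1,[0.01,-0.15,0],-0.035]
  ]
}}

```text
time: 9.0
tool_pos: [0.507, 0.1025, 0.1466]
tool_rot: [0.707, -0.028, 0.707, 0.028]
contact_force: [0.2, -1.0, -2.9]
gripper_width: 0.105
```

Emit:
{"fn": "play_rows", "kwargs": {
  "motion": [
    [1,[0.002,-0.03,0],0],
    [1,[0.003,-0.06,0],0],
    [1,[0.004,-0.09,0],0],
    [1,[0.004,-0.12,0],0],
    [1,[0.004,-0.145,0],0]
  ]
}}

```text
time: 9.5
tool_pos: [0.5105, -0.0427, 0.1466]
tool_rot: [0.706, -0.028, 0.707, 0.028]
contact_force: [0.2, 0.0, -4.7]
gripper_width: 0.104
```

Emit:
{"fn": "play_rows", "kwargs": {
  "motion": [
    [1,[0,-0.015,0],0],
    [1,[0,-0.025,0],0],
    [1,[0,-0.025,0],0],
    [1,[0,-0.025,0],0]
  ]
}}

```text
time: 9.9
tool_pos: [0.5115, -0.0644, 0.1466]
tool_rot: [0.706, -0.028, 0.707, 0.029]
contact_force: [0.4, 0.3, -3.3]
gripper_width: 0.103
```

```bash
python3 - <<'E'
from h import *
from scipy.spatial.transform import Rotation as Ro
s=state();print(s["time"],s["tool_pos"],s["contact_force"],s["ft_torque"],s["gripper_width"])
q=s["tool_rot"];R=Ro.from_quat(np.r_[q[1:],q[0]]).as_matrix();print(R.round(4),np.degrees(np.arctan2(R[1,2],R[0,2])))
for c in ["top","side","wrist"]:
    im,d=cams.grab_frame(c);w=world(c,d);np.savez(c+"5.npz",im=im,w=w);save(c+"5.png",im)
    if c!="wrist": print(c,[(np.round(r["at"],3).tolist(),round(r["score"],2)) for r in nets.landmark_of(c,"dock_home")],[(np.round(r["at"],3).tolist(),round(r["score"],2)) for r in nets.landmark_of(c,"tray_handle")])
E
```

```text
9.9 [ 0.51146707 -0.06442338  0.14659121] [ 0.4113217   0.26059008 -3.31047685] [-0.04294219  0.02907762 -0.042271  ] 0.10323978877127997
[[-2.000e-04 -8.100e-02  9.967e-01]
 [ 7.000e-04  9.967e-01  8.100e-02]
 [-1.000e+00  7.000e-04 -1.000e-04]] 4.64615006671906
top [([0.533, -0.281, 0.074], 0.97)] [([0.286, 0.467, 0.073], 0.93), ([0.505, -0.065, 0.203], 0.72), ([0.386, 0.682, 0.074], 0.61)]
side [([0.533, -0.289, 0.072], 0.58)] [([0.513, -0.065, 0.203], 0.86), ([0.388, 0.677, 0.074], 0.72), ([0.286, 0.467, 0.079], 0.64)]
```

View pics/top5.png

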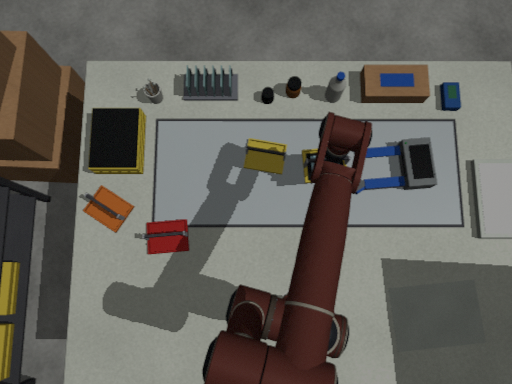

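View pics/side5.png

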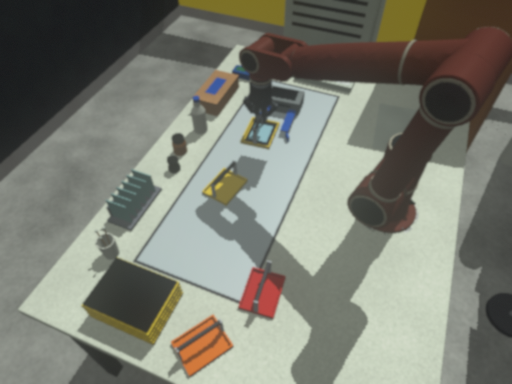

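The tray is at (322,165), just in front of the mouth, yaw 4.65° against the dock's 4.64°. Lowering to about 2 mm above the bench.

Emit:
{"fn": "play_rows", "kwargs": {
  "motion": [
    [1,[0.001,0,-0.015],0],
    [1,[0.001,0,-0.045],0],
    [1,[0.001,0,-0.075],0],
    [1,[0.001,0,-0.1],0],
    [1,[0.001,0,-0.115],0]
  ]
}}

```text
time: 10.75
tool_pos: [0.5103, -0.0642, 0.028]
tool_rot: [0.705, -0.028, 0.708, 0.029]
contact_force: [-0.2, -0.2, -3.8]
gripper_width: 0.105
```

Emit:
{"fn": "play_rows", "kwargs": {
  "motion": [
    [1,[0,0,-0.007],0],
    [1,[0,0,-0.013],0],
    [1,[0,0,-0.013],0],
    [1,[0,0,-0.013],0]
  ]
}}

```text
time: 11.15
tool_pos: [0.5136, -0.0652, 0.0198]
tool_rot: [0.707, -0.029, 0.706, 0.028]
contact_force: [-0.3, 0.6, -3.6]
gripper_width: 0.106
```

```bash
python3 - <<'E'
from h import *
s=state();print(s["time"],s["tool_pos"],s["contact_force"],s["ft_torque"],s["gripper_width"])
c="top"
im,d=cams.grab_frame(c);w=world(c,d);np.savez("top6.npz",im=im,w=w);save("top6.png",cv2.resize(im[120:210,290:445],None,fx=5,fy=5,interpolation=cv2.INTER_CUBIC))
im,d=cams.grab_frame("side");save("side6.png",cv2.resize(im[60:160,220:330],None,fx=6,fy=6,interpolation=cv2.INTER_CUBIC))
E
```

```text
11.15 [ 0.51364097 -0.06517379  0.01984103] [-0.31574382  0.56802702 -3.64237111] [-0.02628624 -0.04169154  0.00854683] 0.10587811772013743
```

View pics/top6.png

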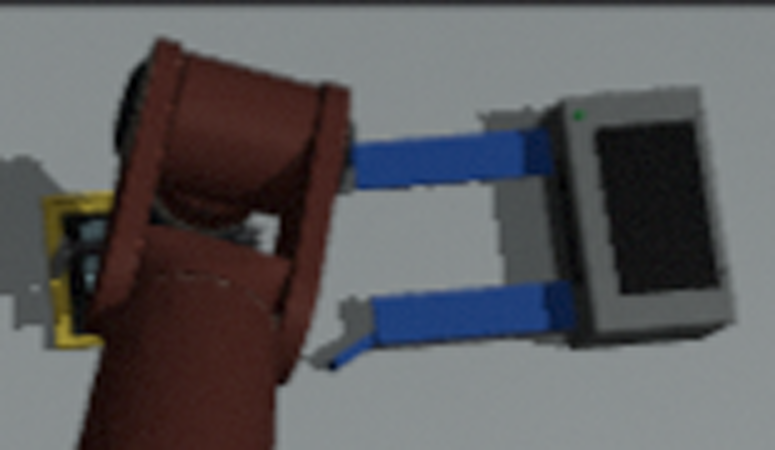

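View pics/side6.png

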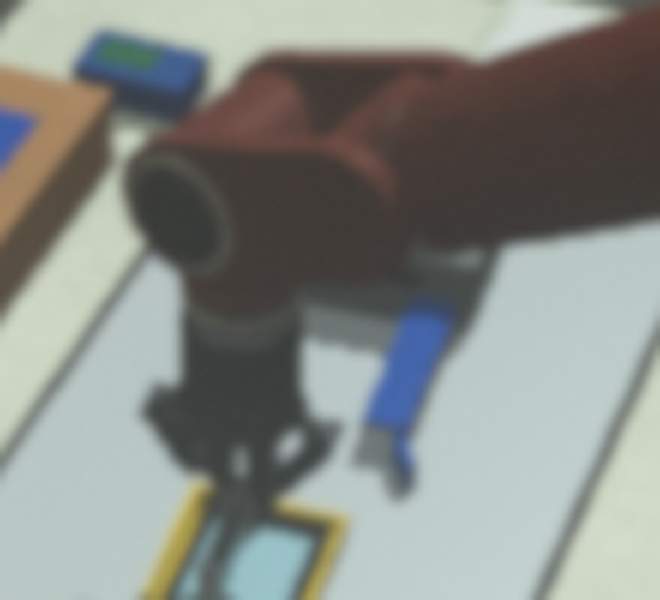

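```bash
python3 - <<'E'
from h import *
i=cams.camera_info("top");K=np.array(i["K"]);R=cv2.Rodrigues(np.array(i["rvec"],float))[0];t=np.array(i["tvec"],float).ravel()
def ray(px,zz):
    px=np.atleast_2d(px).astype(float);d=np.c_[(px-K[[0,1],[2,2]])/K[[0,1],[0,1]],np.ones(len(px))]@R;c=-t@R
    return c+d*((zz-c[2])/d[:,2])[:,None]
z=np.load("top6.npz");im=z["im"];hsv=cv2.cvtColor(im,cv2.COLOR_RGB2HSV)
blue=(hsv[...,0]>100)&(hsv[...,0]<130)&(hsv[...,1]>150)
L=[[],[]];v,u=np.mgrid[:384,:512]
for c in range(368,394):
    rows=np.nonzero(blue[140:200,c])[0]+140
    for k,sel in enumerate([rows[rows<168],rows[rows>=168]]):
        # weight top by saturation-subpixel ignored
        L[k].append(ray([[c,sel.min()-.5],[c,sel.max()+.5]],.03).mean(0)[:2])
a,b=map(np.array,L)
for q in(a,b): p=np.polyfit(q[:,1],q[:,0],1);print("lip x=",p, "yaw",np.degrees(np.arctan(p[0])), "x at -.28",np.polyval(p,-.28))
m=(hsv[...,0]>18)&(hsv[...,0]<35)&(hsv[...,1]>120)&(u>292)&(u<306)&(v>150)&(v<195)
P=ray(np.c_[u[m],v[m]],.015);print(P[:,:2].min(0),P[:,:2].max(0))
for uu in (300,301,302): 
    r=np.nonzero(m[:,uu])[0];print(ray([[uu,r.min()-.5],[uu,r.max()+.5]],.015)[:,:2].round(4).tolist())
E
```

```text
lip x= [-0.09468381  0.55703382] yaw -5.408857829014891 x at -.28 0.5835452912583737
lip x= [-0.09279332  0.44484513] yaw -5.301484023030206 x at -.28 0.47082725485317883
[ 0.45064131 -0.0131429 ] [0.55992102 0.0089312 ]
[[0.5618, 0.0047], [0.4886, 0.0061]]
[[0.5618, 0.0011], [0.4524, 0.0032]]
[[0.5618, -0.0024], [0.4488, -0.0002]]
```

The measurements agree to about 2 mm laterally and 0.7° in yaw, inside the 8 mm side play. Sliding in, watching force.

Emit:
{"fn": "play_rows", "kwargs": {
  "motion": [
    [1,[-0.001,-0.01,0],-0.002],
    [1,[0,-0.025,0],-0.004],
    [1,[0.002,-0.045,0],-0.004],
    [1,[0.003,-0.06,0],-0.004],
    [1,[0.004,-0.075,0],-0.004]
  ]
}}

```text
time: 11.75
tool_pos: [0.5167, -0.1417, 0.0189]
tool_rot: [0.707, -0.027, 0.707, 0.027]
contact_force: [0.4, -0.2, -3.6]
gripper_width: 0.103
```

Emit:
{"fn": "play_rows", "kwargs": {
  "motion": [
    [1,[0.001,-0.015,0],0],
    [1,[0.003,-0.03,0],0],
    [1,[0.004,-0.045,0],0],
    [1,[0.006,-0.06,0],0],
    [1,[0.007,-0.075,0],0]
  ]
}}

```text
time: 12.25
tool_pos: [0.5238, -0.2161, 0.0187]
tool_rot: [0.707, -0.027, 0.707, 0.027]
contact_force: [0.2, 0.2, -3.0]
gripper_width: 0.107
```

Emit:
{"fn": "play_rows", "kwargs": {
  "motion": [
    [1,[0.001,-0.015,0],0],
    [1,[0.003,-0.03,0],0],
    [1,[0.004,-0.04,0],0],
    [1,[0.004,-0.048,0],0],
    [1,[0.005,-0.054,0],0]
  ]
}}

```text
time: 12.75
tool_pos: [0.5285, -0.2695, 0.0186]
tool_rot: [0.707, -0.027, 0.707, 0.027]
contact_force: [-0.0, 0.1, -3.2]
gripper_width: 0.106
```

No contact forces yet, and about 15 mm to go. Lowering the last 2 mm onto the bench and creeping in.

Emit:
{"fn": "play_rows", "kwargs": {
  "motion": [
    [1,[0,-0.002,-0.001],0],
    [1,[0,-0.004,-0.0015],0],
    [1,[0.001,-0.006,-0.0015],0],
    [1,[0.001,-0.008,-0.0015],0],
    [1,[0.001,-0.01,-0.0015],0]
  ]
}}

```text
time: 13.25
tool_pos: [0.5297, -0.2788, 0.0172]
tool_rot: [0.707, -0.027, 0.707, 0.027]
contact_force: [-0.4, 0.1, -3.1]
gripper_width: 0.105
```

Emit:
{"fn": "play_rows", "kwargs": {
  "motion": [
    [1,[0,-0.001,0],0],
    [1,[0,-0.002,0],0],
    [1,[0,-0.003,0],0],
    [1,[0,-0.004,0],0]
  ]
}}

```text
time: 13.65
tool_pos: [0.5296, -0.283, 0.0172]
tool_rot: [0.707, -0.027, 0.707, 0.027]
contact_force: [0.3, 0.3, -4.1]
gripper_width: 0.105
```

Emit:
{"fn": "play_rows", "kwargs": {
  "motion": [
    [1,[0,-0.001,0],0],
    [1,[0,-0.002,0],0],
    [1,[0,-0.003,0],0],
    [1,[0,-0.003,0],0]
  ]
}}

```text
time: 14.05
tool_pos: [0.5296, -0.286, 0.0172]
tool_rot: [0.707, -0.027, 0.707, 0.027]
contact_force: [0.1, 0.1, -3.7]
gripper_width: 0.108
```

Emit:
{"fn": "play_rows", "kwargs": {
  "motion": [
    [1,[0,-0.001,0],0],
    [1,[0,-0.002,0],0],
    [1,[0,-0.002,0],0]
  ]
}}

```text
time: 14.35
tool_pos: [0.5294, -0.2864, 0.0171]
tool_rot: [0.706, -0.026, 0.707, 0.028]
contact_force: [-0.2, 5.4, -1.2]
gripper_width: 0.103
```

Contact with the reader: 5.4 N against the push, with the tool stopped at y≈-0.286. A little more to seat it squarely.

Emit:
{"fn": "play_rows", "kwargs": {
  "motion": [
    [1,[0,-0.001,0],0],
    [1,[0,-0.002,0],0],
    [1,[0,-0.002,0],0]
  ]
}}

```text
time: 14.65
tool_pos: [0.5294, -0.2862, 0.0171]
tool_rot: [0.706, -0.025, 0.707, 0.03]
contact_force: [-2.2, 12.3, 2.4]
gripper_width: 0.106
```

```bash
python3 - <<'E'
from h import *
s=state();print(s["time"],s["tool_pos"],s["contact_force"],s["ft_torque"],s["gripper_width"])
for c in ["top","side"]:
    im,d=cams.grab_frame(c);w=world(c,d);save(c+"7.png",cv2.resize(im[110:210,300:450] if c=="top" else im[60:160,220:330],None,fx=5,fy=5,interpolation=cv2.INTER_CUBIC))
E
```

```text
14.65 [ 0.52936949 -0.2862082   0.01713935] [-2.21847637 12.33097405  2.41316465] [1.72159373 0.19544447 0.12041612] 0.10575551265594169
```

View pics/side7.png

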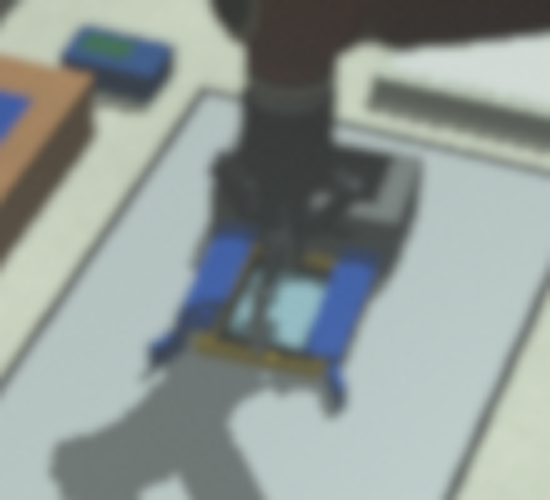

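View pics/top7.png

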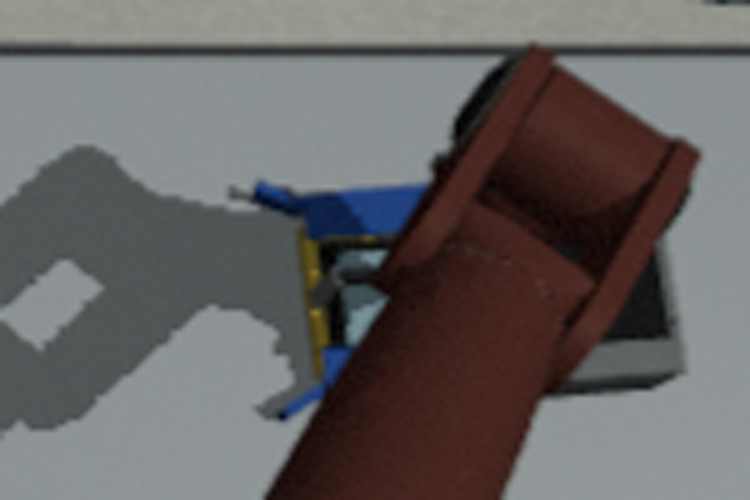

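The tray is between the rails, under both lips, with its rear edge at the lip ends; 12 N against the reader. Unloading most of the push, then releasing.

Emit:
{"fn": "play_rows", "kwargs": {
  "motion": [
    [1,[0,0.0015,0],0],
    [1,[0,0.003,-0.0005],0],
    [1,[0,0.003,-0.0005],0]
  ]
}}

```text
time: 15.05
tool_pos: [0.5296, -0.2864, 0.0169]
tool_rot: [0.706, -0.027, 0.707, 0.028]
contact_force: [-2.5, 4.5, 1.5]
gripper_width: 0.103
```

Emit:
{"fn": "play_rows", "kwargs": {
  "motion": [
    [-0.5,[0,0,0],0],
    [-1,[0,0,0],0],
    [-1,[0,0,0],0],
    [-1,[0,0,0],0],
    [-1,[0,0,0],0]
  ]
}}

```text
time: 15.55
tool_pos: [0.5298, -0.2873, 0.0169]
tool_rot: [0.707, -0.027, 0.706, 0.027]
contact_force: [-0.4, 0.0, 0.4]
gripper_width: 0.938
```

Emit:
{"fn": "play_rows", "kwargs": {
  "motion": [
    [-1,[0,0,0],0],
    [-1,[0,0,0.01],0],
    [-1,[0,0,0.03],0],
    [-1,[0,0,0.06],0],
    [-1,[0,0,0.1],0]
  ]
}}

```text
time: 16.05
tool_pos: [0.5284, -0.286, 0.1163]
tool_rot: [0.706, -0.026, 0.708, 0.028]
contact_force: [0.4, 0.2, -0.2]
gripper_width: 0.994
```

Emit:
{"fn": "play_rows", "kwargs": {
  "motion": [
    [-1,[0,0.04,0.03],0],
    [-1,[0,0.08,0.05],0],
    [-1,[-0.03,0.12,0.05],0],
    [-1,[-0.06,0.16,0.05],0],
    [-1,[-0.09,0.2,0.05],0]
  ]
}}

```text
time: 16.55
tool_pos: [0.4387, -0.0856, 0.1676]
tool_rot: [0.707, -0.027, 0.706, 0.027]
contact_force: [0.5, 0.8, 0.5]
gripper_width: 0.999
```

```bash
python3 - <<'E'
from h import *
s=state();print(s["time"],s["tool_pos"],s["contact_force"])
for c in ["top","side"]:
    im,d=cams.grab_frame(c);w=world(c,d);np.savez(c+"8.npz",im=im,w=w);save(c+"8.png",cv2.resize(im[110:210,300:450] if c=="top" else im[60:160,220:330],None,fx=5,fy=5,interpolation=cv2.INTER_CUBIC));save(c+"8f.png",im)
    for t in ("tray_handle","dock_home","pane_mid"): print(c,t,[(np.round(r["at"],3).tolist(),round(r["score"],2)) for r in nets.landmark_of(c,t)])
E
```

```text
16.55 [ 0.43871721 -0.08557203  0.16762582] [0.45317481 0.75129225 0.45103627]
top tray_handle [([0.285, 0.467, 0.075], 0.61), ([0.383, 0.681, 0.074], 0.57), ([0.526, -0.283, 0.073], 0.52)]
top dock_home [([0.532, -0.282, 0.075], 0.9)]
top pane_mid [([0.53, -0.288, 0.003], 0.63)]
side tray_handle [([0.29, 0.469, 0.079], 0.87), ([0.382, 0.679, 0.078], 0.81), ([0.531, -0.286, 0.074], 0.56)]
side dock_home [([0.531, -0.287, 0.075], 0.7)]
side pane_mid [([0.527, -0.284, 0.006], 0.76), ([0.532, -0.29, 0.074], 0.18)]
```

View pics/side8.png

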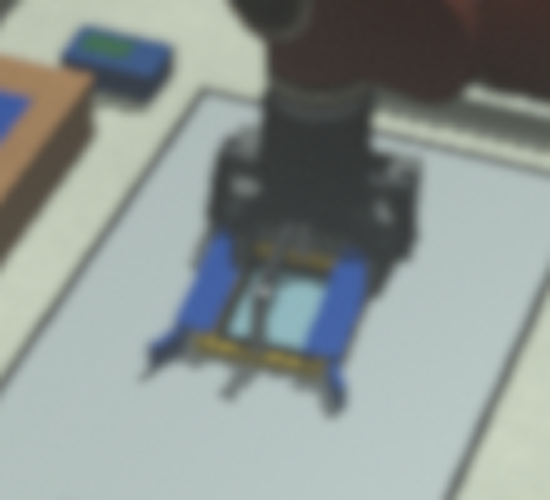

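View pics/top8f.png

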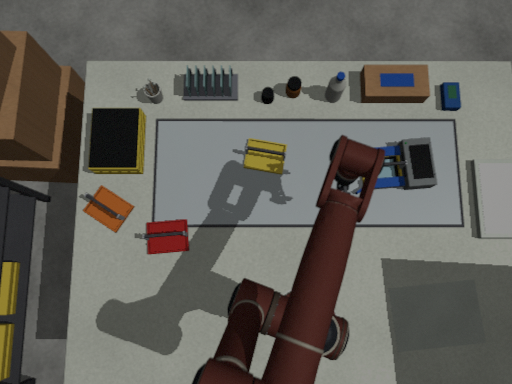

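```bash
python3 - <<'E'
from h import *
z=np.load("top8.npz");im=z["im"];w=z["w"]
save("top8c.png",cv2.resize(im[130:205,350:445],None,fx=7,fy=7,interpolation=cv2.INTER_CUBIC))
m=(w[...,2]>.072)&(w[...,2]<.09)&(abs(w[...,0]-.53)<.03)&(w[...,1]<-.2)&(w[...,1]>-.37)&(im.max(2)<90);P=w[m];print(len(P),P.min(0),P.max(0))
m=(w[...,2]>.055)&(w[...,2]<.072)&(w[...,1]<-.33)&(w[...,1]>-.5)&(abs(w[...,0]-.53)<.03);P=w[m];print("reader front y at mid",np.percentile(P[:,1],[90,98,100]))
s=np.load("side8.npz")["w"]
E
```

```text
70 [ 0.5214622  -0.35149228  0.07218778] [ 0.53617724 -0.27301176  0.08847182]
reader front y at mid [-0.36187766 -0.35383861 -0.3436053 ]
```

View pics/top8c.png

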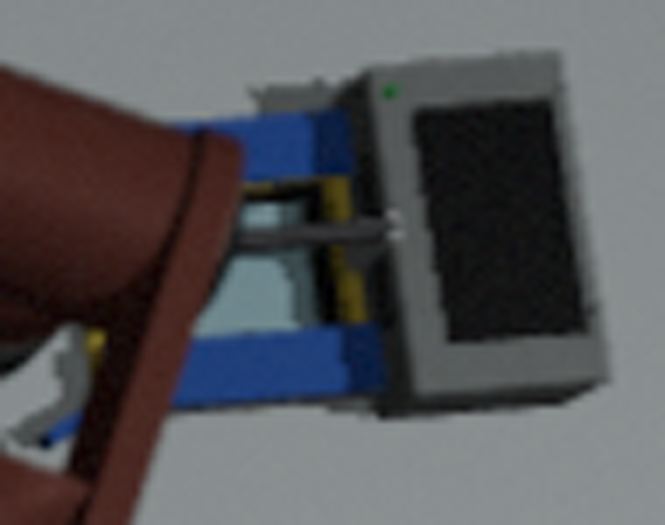

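The front rim (340,250 in the crop) lies flush and parallel against the reader's foot, the bar end meets the reader front, and the glass is in the tray. Handing in.

```bash
python3 -c "
from plant import workorder;print(workorder.job_done())"
```

```text
the job is handed in; nothing more can be done
None
```

I gripped the yellow tray with the cover glass by its handle and carried it level over the spare tray. I then slid it under the blue lips until it met the reader, let go and drew clear, and handed the job in at about 17 s.

**Failed first grasp:** the gripper shut above the bar without touching it. Depth from the wrist and side cameras showed the real fingertips about 40 mm above the reported TCP. I corrected for that, and the second grasp held.

**Last checks:**
- **Home position:** the push met the reader at up to 12 N, with the tool stopped at y ≈ -0.286. The front rim looks flush and parallel to the reader in the top view.
- **Handle against dock_home:** the networks agree to about 1 mm from the side camera and 6 mm from the top camera, where the arm partly hid the tray. Dock yaw measured from the reader and from the lips differed by 0.7°, inside the rail play.
- **Glass and other trays:** the glass is still in the tray. The spare, red and orange trays look unmoved in the top picture.
- **Contact after release:** the robot is touching nothing, and the force reading is near zero.

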